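# Test the inspection light's leakage breaker and fade the light back to its mark

### The arm

A 7-joint arm with a two-finger parallel gripper is mounted at the origin on the work surface. World frame = base frame: x ahead of the robot, y to its left, z up, the work surface at z = 0. Lengths are in m, angles in rad, forces in N, time in s.
With the tool pointing down it reaches from about 0.35 to 0.9 m from the base axis. Payload 8.1 kg.
Tool frame: the origin (TCP) lies at the very end of the fingers, on their centre line; the grasp point (between the pads) lies 19 mm behind it (ctrl.grip_depth is the distance from the TCP to the grasp point, in m); z points along the fingers, y is the line along which they close (so a half turn about z gives the same grasp; the last joint's range is limited). The gripper opens to 85 mm and grips with 20 to 120 N. Pads are 22 mm wide; open, the fingers measure 114 mm over their backs; the gripper's body (76 mm by 85 mm) begins 54 mm behind the grasp point. The pads swing forward as they close: fully open they stand 13 mm farther back than shut.
Start: joints at [1.024, 0.434, 0.025, 1.573, -0.012, 1.134, -0.075], TCP at [0.268, -0.564, 0.231] pointing down, gripper open.
Joint ranges: [-2.62, 2.62], [-0.44, 2.09], [-1.27, 1.32], [0.08, 2.57], [-1.32, 4.46], [0.12, 2], [-2.74, 2.74]. Speed limits (rad/s): [2.22, 2.22, 3.01, 3.01, 3.14, 3.14, 3.14].

### API

Orientations are given as a unit quaternion [x, y, z, w].
In Python, from bench import readout, optics, order, ctrl gives the robot as it stands.
- The arm moves only by the tool send_rows, never from a script. Its argument "deltas" is a list of rows, each an object with "twist": the turn, a rotation vector about the tool's x, y, z in rad, a list of three; "translation": the shift along the tool's x, y, z in mm, a list of three; "claw": the opening, from -1 (shut) to 1 (fully open). In form: [{"twist": [rx, ry, rz], "translation": [tx, ty, tz], "claw": claw}, ...]. A call has 1 to 5 rows; each row shifts and turns the commanded pose from where the row before left it, along the tool's axes as they then stand; what a row does not reach is not made up. A row lasts 1/10 s, in which the tool goes at most 50 mm and 8.59 degrees, less where a joint would pass 70% of its speed; a pose out of reach is approached as far as the arm can. A call with a gripper value outside its range is refused whole. The fingers move at their own pace and stop on an object; "squeeze" is the grip in N (left out, the last holds). Time passes only in rows, so rows that do not move let the fingers close. It gives the time, the measured TCP pose, the force, the opening and the grip force at its end, in the units of the state.
- readout.get_state(): the state, without advancing time (a new reading comes with each control period).
- optics.capture(name): name is "side" or "top" or "wrist"; returns a dict with "frame" (384x512x3 uint8, red, green, blue), "z_map" (384x512 float32, m along the optical axis (not along the pixel's ray), 0 where there is no reading), "camera_matrix" (3x3 intrinsics, pixels), "R" (3x3) and "t" (3): a world point X has camera coordinates R X + t; the wrist camera has in their place "hand_eye" (4x4, takes a point from camera to tool coordinates, whose origin is the TCP and whose axes are the flange's). Camera axes: x right, y down, z forward; pixel columns grow to the right and rows downward; lengths in m; the calibration is good to about 2 mm. A picture is of the moment at which its call begins: read the wrist's pose just before it.
- order.finish_job(): hands the job in; it is judged then, once.
The state is a dict: "clock": time; "q": joint angles; "joint_velocities": joint speeds; "joint_torque": joint torques, N m; "ee_pos": TCP position; "tool_rot": TCP orientation; "wrist_force": force on the tool from outside, world axes, zero at the start; "ft_torque": the same for the moment, N m; "width": finger opening in m; "finger_force": force on a finger pad.
Only numpy, scipy, OpenCV 4.12 (cv2) and the standard library are available. Lean on these libraries where they do the work, as an engineer would, in place of code of your own. Each camera call takes 0.05 s, during which the arm holds its last target. There are 200 camera calls.

### The job

Do the routine leakage-breaker test on the inspection light's supply: fade the light right out by pulling the white fader fully down to the stop nearest the controller's front, press the red test button so that the breaker's lever drops, then push the lever back up until it latches. Only then slide the white fader up again until its index line is level with the tip of the red arrow sticker, and let go. Leave the blue and yellow faders and everything loose on the bench where they are.

Things in the scene. Friction and masses are not known exactly. Their poses are not given: they have to be found in the camera images.
- controller: grey desktop light controller, fixed, at the robot's left or right. 206 mm (x) by 248 mm (y), chassis top 50 mm high, dark end cheeks at y = +-120 mm rise to 64 mm. Origin: centre of its underside; x points from its front edge (nearer the robot) to its back, along all fader tracks. Four slots at y = -84, -28, 28, 84 mm hold three fader channels and a blank, in any order; panel tops 56 mm high
- fader_white (a joint): position of the white fader along its track, m: 0 = fully down (end stop nearest the controller's front), 0.10 = fully up (end stop at the back). Stays where it is left; sliding takes about 2 N
- fader_white_top (a point): middle of the top of the white fader's cap. The cap is 26 mm along the track (controller's x), 16 mm across it, spans 59 to 78 mm above the bench, has straight sides and a red index line across its middle. 100 mm of travel, centred on the controller's x = 0; the flat panel runs on 32 mm beyond the cap at either end
- arrow_tip (a point): tip of the flat red arrow sticker on the white fader's panel, 10.5 mm beside the track's centre line (controller's -y side), pointing at it. The fader is at its mark when the cap's index line is level with this tip along the track
- fader_blue_top (a point): middle of the top of the blue fader's cap, same shape as the white one, on its own channel; not to be moved
- fader_yellow_top (a point): middle of the top of the yellow fader's cap, same shape as the white one, on its own channel; not to be moved
- breaker_box: earth-leakage breaker in a grey and white desk enclosure, fixed, at the side where the controller is not; 154 mm wide (y), 210 mm deep (x), up to 145 mm high without the lever. Origin: centre of its footprint; x points from its low front edge (nearer the robot) to its high back. Its whole face rises towards +x at 0.26 rad (15 degrees) from level
- breaker_face (a point): point on the black breaker's flat face (100 mm wide, 140 mm along the slope, 18 mm above the white cover) in the middle of the lever's slot; the face runs 77 mm down and 63 mm up the slope from here. Its axes: x up the slope, y to the box's left, z square out of the face
- lever (a joint): angle of the white toggle lever, rad: about 0.07 = up (on, latched), 1.0 = dropped. Latched, it cannot be pulled down; the test button releases it and a spring throws it down. To relatch, push it up the slope to or near its stop at -0.09 (4 to 8 N); let go, it settles at 0.07. Not pushed past 0.0, it falls again. The button dips as it passes the latch
- lever_tip (a point): middle of the lever's end, 42 mm from its hinge, which runs along the box's y, 8 mm below the face at point breaker_face. The lever is 16 mm wide (y), 10 mm thick, stands about 30 mm out of the face, and leans 0.5 rad from the face's normal: up the slope (to the back) when up, down the slope (to the front) when dropped
- test_button (a joint): travel of the red test button, m: 0 = out, 0.005 = fully in; it is pressed square to the face. It releases the lever at about 2 to 2.5 mm (3 N), is fully in at 4.5 N and springs back
- test_button_top (a point): middle of the top of the red round test button, 14 mm diameter, 8 mm proud of the face, in a yellow ring 34 mm to the box's -y side of the lever's slot and 12 mm down the slope from breaker_face
- lamp_head (a point): obstacle: middle of the underside of the inspection ring light, a white ring 104 mm across and 24 mm thick, 322 mm above the bench, on a thin dark arm that goes 125 mm back from it to a fixed post; it overhangs the middle, beyond the solvent bottle
- solvent: loose solvent bottle, upright, pale blue-grey with a yellow band and blue cap, 56 mm diameter, 140 mm tall, between controller and breaker box; origin: centre of its underside; bystander
- water: loose upright water bottle with white cap, 64 mm diameter, 190 mm tall, at the back; origin: centre of its underside; bystander
- fan: loose small blue desk fan, round base 80 mm across, 100 mm round head 30 mm thick, 152 mm tall, at the back; origin: centre of its underside; bystander
- pcb: loose green circuit board with connectors, 90 x 100 mm, 18 mm tall, lying between the two units, nearer the robot; origin: centre of its underside; bystander
- tweezers: loose steel tweezers, 120 x 12 x 7 mm, lying at the front right; origin: centre of the underside, x along them; bystander
- mouse: loose black computer mouse, 105 x 60 x 34 mm, at the front left; origin: centre of the underside, x along it; bystander
- tape: loose amber tape roll lying flat on the controller's blank slot, 44 mm diameter, 19 mm tall, its top 75 mm above the bench; origin: centre of its underside; bystander

How it is judged:
On the way, in this order (a step that is already met when the one before it is completed fails the run):
1. the light is faded out: white fader fully down (within 4 mm of its stop), lever still up (value of joint fader_white below 0.004 m and value of joint lever below 0.2 rad), for 0.2 s.
2. the test button is pressed in and the lever has dropped, the white fader still fully down (value of joint test_button above 0.001 m and value of joint lever above 0.9 rad and value of joint fader_white below 0.005 m), for 0.02 s.
3. the lever is back up (and stays), the white fader still fully down (value of joint lever below 0.2 rad and value of joint fader_white below 0.005 m), for 0.3 s.
At the end, for the whole second after the job is handed in: the white fader's index line is level with the arrow's tip within 3 mm along the track and at rest, the breaker's lever is up and latched and its test button is out (x of arrow_tip in the frame of fader_white_top between -0.003 and 0.003 m and value of joint lever below 0.2 rad and value of joint test_button below 0.001 m and velocity of joint fader_white between -0.005 and 0.005 m/s); the robot touches nothing.
It fails at once if the blue or the yellow fader is moved by more than 4 mm (distance of any of fader_blue_top, fader_yellow_top from where it was at the start of the episode above 0.004 m).
It fails at once if something loose on the bench is shifted by more than 20 mm or knocked over (distance of any of solvent, water, fan, pcb, tweezers, mouse, tape from where it was at the start of the episode above 0.02 m).
It also fails if it takes over 66 s, if anything falls off the work surface, if the arm or the gripper's body presses on something with over 40 N, if the wrist force passes 120 N, or if a joint passes its speed limit or range.

## Working session

There is one attempt and no reset: what is moved stays moved. The work goes in short steps, Python scripts to look and compute and a tool call to move; the robot and the scene stay as the last step left them, time stands still between calls to the robot, and variables do not carry over. Pictures are saved under pics/ and viewed, at most 10 in all, crops included, and the job is handed in when it is done.

Besides the shell and the picture viewer there is one more tool, called as a command line: name --argument value ..., lists and objects as JSON in quotes. send_rows: Moves the arm, as the interface text tells. Its arguments: {"type":"object","properties":{"deltas":{"type":"array"},"squeeze":{"type":"number"}},"required":["deltas"]}

```bash
mkdir -p pics
cat > h.py <<'E'
import numpy as np, cv2
from bench import readout, optics, order, ctrl
def cap(n):
    c=optics.capture(n); return c
def save(c,p,crop=None,s=1):
    f=c["frame"][:,:,::-1]
    if crop: f=f[crop[1]:crop[3],crop[0]:crop[2]]
    cv2.imwrite(p,cv2.resize(f,None,fx=s,fy=s,interpolation=cv2.INTER_CUBIC))
def world(c):
    z=c["z_map"]; v,u=np.mgrid[:z.shape[0],:z.shape[1]]
    K=c["camera_matrix"]
    P=np.stack([(u-K[0,2])/K[0,0]*z,(v-K[1,2])/K[1,1]*z,z],-1)
    return (P-c["t"])@c["R"]
E
python3 - <<'E'
from h import *
s=readout.get_state(); print({k:np.round(v,3) for k,v in s.items()})
for n in("top","side"):
    c=cap(n); np.savez(n+".npz",**c); save(c,f"pics/{n}.png",s=1.5); print(c["camera_matrix"],c["R"],c["t"])
E
```

```text
{'clock': np.float64(0.0), 'q': array([ 1.024,  0.435,  0.025,  1.574, -0.012,  1.134, -0.075]), 'joint_velocities': array([-0.001, -0.002, -0.001,  0.001,  0.   ,  0.002, -0.   ]), 'joint_torque': array([-0.0000e+00, -6.7047e+01,  1.0250e+00, -3.1621e+01,  1.6000e-02,
        1.2000e-02,  0.0000e+00]), 'ee_pos': array([ 0.268, -0.564,  0.231]), 'tool_rot': array([ 0.975,  0.22 , -0.   , -0.001]), 'wrist_force': array([ 0.244, -1.103, -0.762]), 'ft_torque': array([-0.01 ,  0.046, -0.045]), 'finger_force': np.float64(0.0), 'width': np.float64(0.085)}
[[384.54475249   0.         256.22337823]
 [  0.         384.54475249 190.72591572]
 [  0.           0.           1.        ]] [[-4.73105069e-04 -9.99766646e-01 -2.15969820e-02]
 [-9.81836834e-01  4.56192799e-03 -1.89672403e-01]
 [ 1.89726666e-01  2.11149774e-02 -9.81609877e-01]] [0.02956499 0.53107499 1.32189095]
[[485.41391207   0.         259.57686283]
 [  0.         485.41391207 190.66706887]
 [  0.           0.           1.        ]] [[-0.78541866 -0.61886012  0.01138782]
 [-0.43335656  0.5366664  -0.72401055]
 [ 0.44194979 -0.57358638 -0.68969489]] [0.42846384 0.37592648 1.29362486]
```

View pics/top.png

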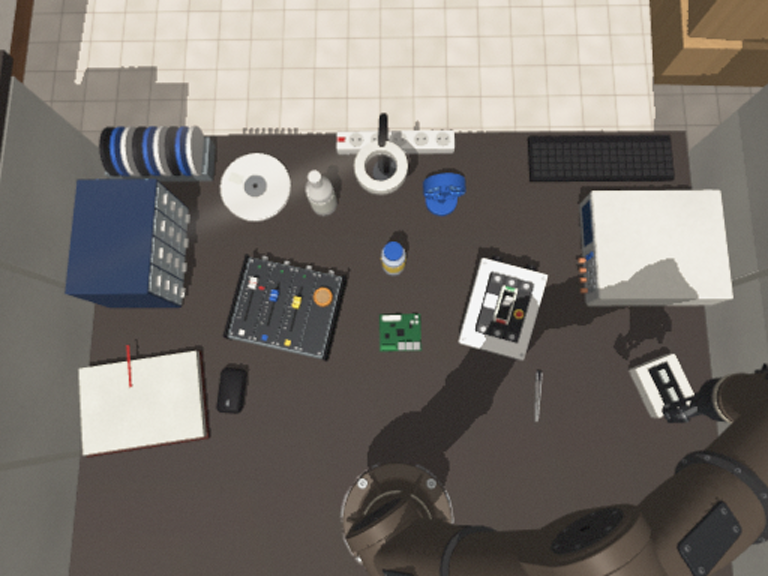

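View pics/side.png

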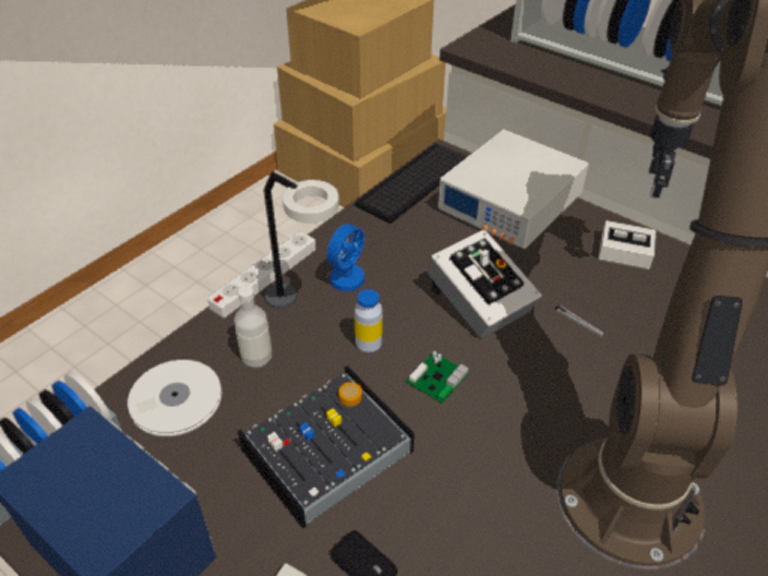

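The top view shows the controller at left, with the white fader at about (252,283) in the 1.5x picture. Its arrow is at (262,288), and blue, yellow and the tape lie to its right. The breaker is at right: lever about (505,305), red button about (519,314). Next I'll measure these.

Run:
```python
from h import *
for n in("top","side"):
    c=dict(np.load(n+".npz")); W=world(c); f=c["frame"].astype(int)
    hsv=cv2.cvtColor(c["frame"],cv2.COLOR_RGB2HSV)
    x,y,z=W[...,0],W[...,1],W[...,2]
    ok=c["z_map"]>0
    def fit(m,name):
        r=cv2.minAreaRect(W[m][:,:2].astype(np.float32)*1000); print(n,name,np.round(r[0],1),np.round(r[1],1),round(r[2],2),m.sum())
    m=ok&(z>.035)&(z<.085)&(x>.3)&(x<.75)&(y>.05)&(y<.45)&((y>.12))
    k=cv2.connectedComponents(m.astype(np.uint8))[1]
    if n=="top": lab=k[210,190]; m=k==lab; fit(m,"controller")
    # caps
    cap_=m&(z>.07)
    nn,lb,st,ce=cv2.connectedComponentsWithStats(cap_.astype(np.uint8))
    for i in range(1,nn):
        if st[i,4]>8:
            q=lb==i; print("blob",ce[i],st[i,4],np.round(W[q].mean(0),4),np.median(f[q],0))
    # breaker
    b=ok&(z>.05)&(z<.2)&(x>.35)&(x<.75)&(y<-.12)&(y>-.42)
    nn,lb,st,ce=cv2.connectedComponentsWithStats(b.astype(np.uint8)); i=1+st[1:,4].argmax(); b=lb==i; fit(b,"breaker")
    print(np.percentile(z[b],[1,50,99]))
    red=ok&((hsv[...,0]<8)|(hsv[...,0]>172))&(hsv[...,1]>140)&(hsv[...,2]>80)&(x>.35)&(x<.75)
    nn,lb,st,ce=cv2.connectedComponentsWithStats(red.astype(np.uint8))
    for i in range(1,nn):
        if st[i,4]>3: q=lb==i; print("red",ce[i],st[i,4],np.round(W[q].mean(0),4))
c=dict(np.load("top.npz"));save(c,"pics/a.png",(150,165,235,245),8)
c2=dict(np.load("top.npz"));save(c2,"pics/b.png",(300,165,370,245),7)
a=cv2.imread("pics/a.png");b=cv2.imread("pics/b.png");
a=cv2.resize(a,(400,int(400*80/85)));b=cv2.resize(b,(int(a.shape[0]*70/80),a.shape[0]))
cv2.imwrite("pics/ab.png",np.hstack([a,b]))
```

```text
top controller [488.7 262.7] [249.1 213.1] 77.55 3945
blob [168.55555556 187.88888889] 36 [0.5381 0.3371 0.0754] [228.  216.5 207.5]
blob [214.99082569 197.0733945 ] 109 [0.5047 0.1723 0.0744] [197. 152.  95.]
blob [182.66666667 196.27777778] 36 [0.5078 0.286  0.0757] [ 60. 103. 180.]
blob [197.59375 200.65625] 32 [0.4919 0.2329 0.076 ] [232.  211.5  93.5]
top breaker [ 479.1 -245.1] [153.8 214.3] 74.44 2752
[0.06451866 0.10494999 0.13325874]
red [174.  191.5] 6 [0.5289 0.3221 0.0554]
red [345.5 209. ] 8 [ 0.4546 -0.272   0.1179]
red [333.8 214.2] 5 [ 0.439  -0.2349  0.1037]
red [ 85.13043478 235.26086957] 23 [0.3759 0.6427 0.0279]
blob [170.77966102 226.38983051] 59 [0.7315 0.1944 0.078 ] [170. 165. 152.]
blob [232.88888889 260.68627451] 153 [0.5049 0.1743 0.0742] [181. 135.  51.]
blob [221.98275862 276.84482759] 58 [0.4914 0.2357 0.0752] [205.5 178.5   0. ]
blob [204.08333333 286.41666667] 60 [0.5081 0.2891 0.0751] [ 34.   93.5 165.5]
blob [182.85964912 292.80701754] 57 [0.538  0.3391 0.0752] [203. 192. 185.]
side breaker [ 477.7 -243.5] [160.6 214.2] 73.54 2730
[0.05194327 0.09952267 0.13584012]
red [334. 174.] 7 [ 0.4551 -0.2713  0.1201]
red [331.   185.25] 8 [ 0.4418 -0.2354  0.1042]
red [190.33333333 294.33333333] 12 [0.5299 0.3216 0.0555]
```

View pics/ab.png

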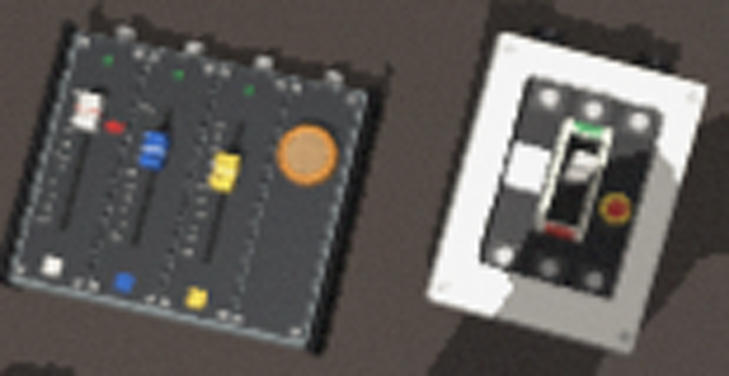

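The crops match the rough fits: white cap at about (90,110), its arrow at (113,127), lever at (582,165), button at (616,208). Controller yaw is about -12.4° and breaker yaw about -15.5°. Now I'll align the tool with the controller.

send_rows --deltas '[{"twist": [0, 0, 0.132], "translation": [0, 0, 0], "claw": -0.3}, {"twist": [0, 0, 0.132], "translation": [0, 0, 0], "claw": -0.3}, {"twist": [0, 0, 0.132], "translation": [0, 0, 0], "claw": -0.3}, {"twist": [0, 0, 0.132], "translation": [0, 0, 0], "claw": -0.3}, {"twist": [0, 0, 0.132], "translation": [0, 0, 0], "claw": -0.3}]'

```text
clock: 0.6
ee_pos: [0.2682, -0.5642, 0.2309]
tool_rot: [0.994, -0.111, -0.0, -0.0]
wrist_force: [0.6, 0.3, -0.5]
width: 0.0299
finger_force: 0.0
```

send_rows --deltas '[{"twist": [0, 0, 0], "translation": [3.5, -47, 0], "claw": -0.3}, {"twist": [0, 0, 0], "translation": [3.5, -47, 0], "claw": -0.3}, {"twist": [0, 0, 0], "translation": [3.5, -47, 0], "claw": -0.3}, {"twist": [0, 0, 0], "translation": [3.5, -47, 0], "claw": -0.3}, {"twist": [0, 0, 0], "translation": [3.5, -47, 0], "claw": -0.3}]'

```text
clock: 1.1
ee_pos: [0.3359, -0.3367, 0.2311]
tool_rot: [0.994, -0.108, -0.0, -0.0]
wrist_force: [1.1, 0.0, 0.9]
width: 0.0299
finger_force: 0.0
```

send_rows --deltas '[{"twist": [0, 0, 0], "translation": [3.5, -47, 0], "claw": -0.3}, {"twist": [0, 0, 0], "translation": [3.5, -47, 0], "claw": -0.3}, {"twist": [0, 0, 0], "translation": [3.5, -47, 0], "claw": -0.3}, {"twist": [0, 0, 0], "translation": [3.5, -47, 0], "claw": -0.3}, {"twist": [0, 0, 0], "translation": [3.5, -47, 0], "claw": -0.3}]'

```text
clock: 1.6
ee_pos: [0.4033, -0.1111, 0.2313]
tool_rot: [0.994, -0.108, 0.0, 0.0]
wrist_force: [1.5, -0.9, 0.3]
width: 0.0301
finger_force: 0.0
```

send_rows --deltas '[{"twist": [0, 0, 0], "translation": [3.5, -47, 0], "claw": -0.3}, {"twist": [0, 0, 0], "translation": [3.5, -47, 0], "claw": -0.3}, {"twist": [0, 0, 0], "translation": [3.5, -47, 0], "claw": -0.3}, {"twist": [0, 0, 0], "translation": [3.5, -47, 0], "claw": -0.3}, {"twist": [0, 0, 0], "translation": [3.5, -47, 0], "claw": -0.3}]'

```text
clock: 2.1
ee_pos: [0.471, 0.1146, 0.2312]
tool_rot: [0.994, -0.108, -0.0, 0.0]
wrist_force: [0.6, -0.6, 0.2]
width: 0.03
finger_force: 0.0
```

send_rows --deltas '[{"twist": [0, 0, 0], "translation": [3.5, -45, 0], "claw": -0.3}, {"twist": [0, 0, 0], "translation": [3.5, -45, 0], "claw": -0.3}, {"twist": [0, 0, 0], "translation": [3.5, -45, 0], "claw": -0.3}, {"twist": [0, 0, 0], "translation": [3.5, -45, 0], "claw": -0.3}, {"twist": [0, 0, 0], "translation": [0, 0, 0], "claw": -0.3}]'

```text
clock: 2.6
ee_pos: [0.5225, 0.2926, 0.2305]
tool_rot: [0.995, -0.105, -0.001, -0.002]
wrist_force: [-0.3, 0.3, -0.8]
width: 0.0298
finger_force: 0.0
```

```bash
cat >> h.py <<'E'
from scipy.spatial.transform import Rotation as Ro
def wcap():
    s=readout.get_state(); c=dict(optics.capture("wrist")); H=c["hand_eye"]
    Rt=Ro.from_quat(s["tool_rot"]).as_matrix()
    Rcw=Rt@H[:3,:3]; tcw=Rt@H[:3,3]+s["ee_pos"]
    c["R"]=Rcw.T; c["t"]=-Rcw.T@tcw
    return c,s
def onplane(c,uv,z):
    d=np.linalg.inv(c["camera_matrix"])@[uv[0],uv[1],1]; d=c["R"].T@d; o=-c["R"].T@c["t"]
    return o+d*(z-o[2])/d[2]
E
python3 - <<'E'
from h import *
c,s=wcap(); np.savez("w1.npz",**c); save(c,"pics/w1.png",s=1.5); print(s["ee_pos"],s["tool_rot"],s["clock"],c["hand_eye"],c["camera_matrix"])
E
```

```text
[0.52247155 0.29256216 0.23049121] [ 9.94517868e-01 -1.04548756e-01 -8.18559334e-04 -1.76001153e-03] 2.6 [[ 2.84735062e-04 -9.52937051e-01 -3.03168099e-01  7.77767934e-02]
 [ 9.99999453e-01  5.76499772e-04 -8.72892257e-04 -8.42238681e-05]
 [ 1.00658771e-03 -3.03167685e-01  9.52936693e-01 -1.42346530e-01]
 [ 0.00000000e+00  0.00000000e+00  0.00000000e+00  1.00000000e+00]] [[279.79639623   0.         255.99608501]
 [  0.         279.79639623 188.36519947]
 [  0.           0.           1.        ]]
```

View pics/w1.png

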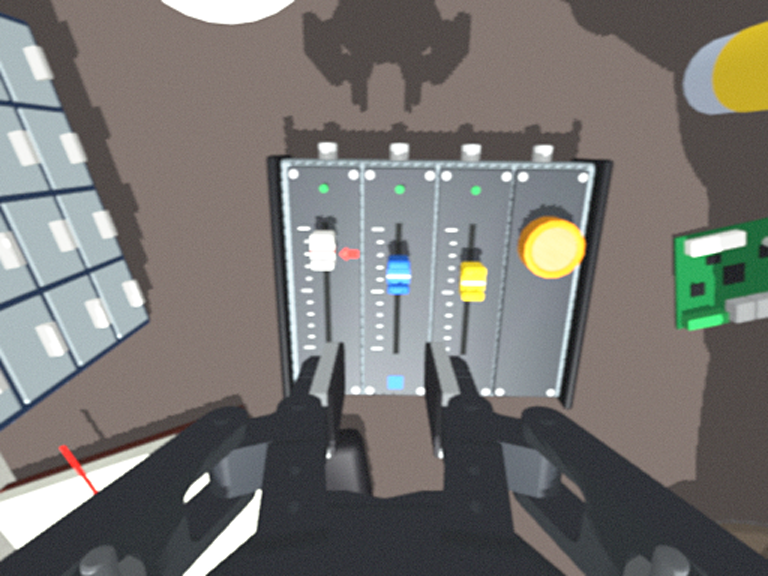

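The wrist view shows the white cap at (322,250) in the 1.5x picture, its index line near y=250, and the arrow tip at about (340,254). I'll measure both.

Run:
```python
from h import *
c=dict(np.load("w1.npz")); W=world(c); z=W[...,2]; f=c["frame"]; hsv=cv2.cvtColor(f,cv2.COLOR_RGB2HSV)
box=np.zeros(z.shape,bool); box[100:270,180:400]=1
m=(box&(z>.068)&(z<.09)&(c["z_map"]>0)).astype(np.uint8)
nn,lb,st,ce=cv2.connectedComponentsWithStats(m)
C=[]
for i in range(1,nn):
    if st[i,4]>50: q=lb==i; r=cv2.minAreaRect(W[q][:,:2].astype(np.float32)*1000); print("blob",ce[i],st[i],np.round(W[q].mean(0),4),r,np.median(z[q]))
red=((hsv[...,0]<10)|(hsv[...,0]>170))&(hsv[...,1]>110)&box
vs,us=np.nonzero(red); 
for u,v in zip(us,vs): 
    if u<250: print(u,v,f[v,u],hsv[v,u,1], np.round(onplane(c,(u,v),.0565 if u>225 else .078),4))
ctl=box&(z>.045)&(z<.07); r=cv2.minAreaRect(W[(z>.04)&(z<.09)&(np.abs(W[...,0]-.49)<.16)&(np.abs(W[...,1]-.26)<.16)&(np.arange(384)[:,None]<262)][:,:2].astype(np.float32)*1000); print(r)
a=onplane(c,(190.5,114),.05);
```

```text
blob [366.98823529 165.14980392] [ 346  146   42   39 1275] [0.5063 0.1732 0.074 ] ((505.81353759765625, 172.78167724609375), (42.780517578125, 42.209896087646484), 80.70866394042969) 0.07406733443160146
blob [213.4772118  167.09115282] [206 155  16  25 373] [0.5392 0.3373 0.0754] ((538.9620361328125, 337.86541748046875), (16.208017349243164, 25.718921661376953), 77.29386138916016) 0.07524956564372598
blob [263.91666667 183.37931034] [257 172  15  24 348] [0.5097 0.2872 0.0755] ((509.10089111328125, 287.1353759765625), (15.705055236816406, 25.40690040588379), 78.09053802490234) 0.07520768941701174
blob [313.5922865  188.03030303] [306 176  17  25 363] [0.4929 0.2341 0.0753] ((491.86968994140625, 233.83392333984375), (16.278120040893555, 26.663911819458008), 77.5052719116211) 0.07501891919352648
230 165 [255 143 147] 112 [0.5339 0.3218 0.0565]
229 166 [255 136 131] 124 [0.533  0.3233 0.0565]
230 166 [255 138 133] 122 [0.5328 0.3221 0.0565]
231 166 [255 146 137] 118 [0.5325 0.321  0.0565]
232 166 [255 144 146] 111 [0.5323 0.3199 0.0565]
233 166 [255 143 147] 112 [0.532  0.3187 0.0565]

[... 1607 characters left out ...]
4 0.0565]
237 170 [255 129 120] 135 [0.5264 0.3153 0.0565]
238 170 [255 139 137] 118 [0.5262 0.3141 0.0565]
229 171 [255 142 138] 117 [0.5272 0.3247 0.0565]
230 171 [255 142 132] 123 [0.527  0.3235 0.0565]
231 171 [255 148 140] 115 [0.5267 0.3224 0.0565]
232 171 [255 138 132] 123 [0.5265 0.3212 0.0565]
233 171 [255 138 133] 122 [0.5262 0.3201 0.0565]
234 171 [255 136 133] 122 [0.526  0.319  0.0565]
235 171 [255 136 133] 122 [0.5258 0.3178 0.0565]
236 171 [255 136 130] 125 [0.5255 0.3167 0.0565]
237 171 [255 137 134] 121 [0.5253 0.3156 0.0565]
238 171 [255 143 144] 112 [0.525  0.3144 0.0565]
((488.37713623046875, 263.46002197265625), (248.41970825195312, 197.9805145263672), 77.49954986572266)
```

send_rows --deltas '[{"twist": [0, 0, 0.008], "translation": [6.5, -47.5, 0], "claw": -0.3}, {"twist": [0, 0, 0], "translation": [0, 0, 40], "claw": -0.3}, {"twist": [0, 0, 0], "translation": [0, 0, 40], "claw": -0.3}, {"twist": [0, 0, 0], "translation": [0, 0, 30], "claw": -0.3}, {"twist": [0, 0, 0], "translation": [0, 0, 0], "claw": -0.3}]'

```text
clock: 3.15
ee_pos: [0.5374, 0.3272, 0.1168]
tool_rot: [0.994, -0.112, -0.003, 0.003]
wrist_force: [0.7, -0.3, -0.3]
width: 0.03
finger_force: 0.0
```

Run:
```python
from h import *
s=readout.get_state(); R=Ro.from_quat(s["tool_rot"]).as_matrix()
print(s["ee_pos"],R.round(4), R.T@(np.array([.5387,.3376,.063])-s["ee_pos"])*1000)
```

```text
[0.53744715 0.32716131 0.11679879] [[ 0.9747 -0.2234 -0.0067]
 [-0.2234 -0.9747 -0.0057]
 [-0.0053  0.0071 -1.    ]] [ -0.82638253 -10.83595916  53.72843457]
```

send_rows --deltas '[{"twist": [0, 0, -0.008], "translation": [-1, -11, 0], "claw": -0.3}, {"twist": [0, 0, 0], "translation": [0, 0, 0], "claw": -0.3}]'

```text
clock: 3.35
ee_pos: [0.5421, 0.3442, 0.1237]
tool_rot: [0.994, -0.107, 0.001, -0.002]
wrist_force: [0.1, 0.7, 0.7]
width: 0.0297
finger_force: 0.0
```

```bash
cat >> h.py <<'E'
def rel(p):
    s=readout.get_state(); R=Ro.from_quat(s["tool_rot"]).as_matrix()
    print(s["ee_pos"].round(4),R.round(4).tolist(),"delta",(R.T@(np.array(p)-s["ee_pos"])*1000).round(1))
E
python3 - <<'E'
from h import *
rel([.5387,.3376,.063])
E
```

```text
[0.5421 0.3442 0.1237] [[0.977, -0.2133, 0.0026], [-0.2133, -0.977, 0.0033], [0.0018, -0.0037, -1.0]] delta [-2.   7.4 60.6]
```

send_rows --deltas '[{"twist": [0, 0, 0], "translation": [0, 0, 0], "claw": -0.3}, {"twist": [0, 0, 0], "translation": [0, 0, 0], "claw": -0.3}, {"twist": [0, 0, 0], "translation": [0, 0, 0], "claw": -0.3}]'

```text
clock: 3.65
ee_pos: [0.5416, 0.3416, 0.1221]
tool_rot: [0.994, -0.108, 0.001, -0.0]
wrist_force: [-0.6, 0.6, -0.1]
width: 0.0301
finger_force: 0.0
```

Run:
```python
from h import *
rel([.5387,.3376,.063])
```

```text
[0.5416 0.3416 0.1221] [[0.9766, -0.2149, 0.0011], [-0.2149, -0.9766, 0.0004], [0.001, -0.0007, -1.0]] delta [-2.   4.5 59.1]
```

send_rows --deltas '[{"twist": [0, 0, 0], "translation": [-2, 4.5, 0], "claw": -0.3}, {"twist": [0, 0, 0], "translation": [0, 0, 20], "claw": -0.3}, {"twist": [0, 0, 0], "translation": [0, 0, 10], "claw": -0.3}, {"twist": [0, 0, 0], "translation": [0, 0, 0], "claw": -0.3}, {"twist": [0, 0, 0], "translation": [0, 0, 0], "claw": -0.3}]'

```text
clock: 4.15
ee_pos: [0.5382, 0.3375, 0.0913]
tool_rot: [0.994, -0.108, -0.0, 0.0]
wrist_force: [0.3, -1.0, 0.1]
width: 0.0302
finger_force: 0.0
```

Run:
```python
from h import *
rel([.5387,.3376,.063])
```

```text
[0.5382 0.3375 0.0913] [[0.9767, -0.2145, -0.0004], [-0.2145, -0.9767, -0.0003], [-0.0004, 0.0004, -1.0]] delta [ 0.5 -0.2 28.3]
```

send_rows --deltas '[{"twist": [0, 0, 0], "translation": [0, 0, 15], "claw": -0.3}, {"twist": [0, 0, 0], "translation": [0, 0, 12], "claw": -0.3}, {"twist": [0, 0, 0], "translation": [0, 0, 0], "claw": -0.3}, {"twist": [0, 0, 0], "translation": [0, 0, 0], "claw": -0.3}, {"twist": [0, 0, 0], "translation": [0, 0, 0], "claw": -1}]' --squeeze 20

```text
clock: 4.65
ee_pos: [0.5384, 0.3378, 0.0645]
tool_rot: [0.994, -0.108, 0.0, -0.0]
wrist_force: [-0.6, -3.3, 4.0]
width: 0.0166
finger_force: 4.5
```

send_rows --deltas '[{"twist": [0, 0, 0], "translation": [0, 0, 0], "claw": -1}, {"twist": [0, 0, 0], "translation": [0, 0, 0], "claw": -1}, {"twist": [0, 0, 0], "translation": [0, 0, 0], "claw": -1}]' --squeeze 20

```text
clock: 4.95
ee_pos: [0.5384, 0.3373, 0.0646]
tool_rot: [0.994, -0.108, 0.0, 0.0]
wrist_force: [-2.2, -3.0, 3.7]
width: 0.0155
finger_force: 22.5
```

send_rows --deltas '[{"twist": [0, 0, 0], "translation": [-15, 0, 0], "claw": -1}, {"twist": [0, 0, 0], "translation": [-20, 0, 0], "claw": -1}, {"twist": [0, 0, 0], "translation": [-20, 0, 0], "claw": -1}, {"twist": [0, 0, 0], "translation": [-15, 0, 0], "claw": -1}, {"twist": [0, 0, 0], "translation": [-6, 0, 0], "claw": -1}]'

```text
clock: 5.45
ee_pos: [0.4622, 0.3544, 0.0646]
tool_rot: [0.994, -0.107, -0.0, 0.0]
wrist_force: [0.5, -3.1, 1.5]
width: 0.0154
finger_force: 22.3
```

send_rows --deltas '[{"twist": [0, 0, 0], "translation": [-3, 0, 0], "claw": -1}, {"twist": [0, 0, 0], "translation": [-2, 0, 0], "claw": -1}, {"twist": [0, 0, 0], "translation": [-1, 0, 0], "claw": -1}, {"twist": [0, 0, 0], "translation": [0, 0, 0], "claw": -1}, {"twist": [0, 0, 0], "translation": [0, 0, 0], "claw": -1}]'

```text
clock: 5.95
ee_pos: [0.4589, 0.3551, 0.0646]
tool_rot: [0.994, -0.108, 0.0, -0.0]
wrist_force: [-0.7, -2.7, 6.7]
width: 0.0156
finger_force: 23.0
```

send_rows --deltas '[{"twist": [0, 0, 0], "translation": [-1, 0, 0], "claw": -1}, {"twist": [0, 0, 0], "translation": [-1, 0, 0], "claw": -1}, {"twist": [0, 0, 0], "translation": [0, 0, 0], "claw": -1}, {"twist": [0, 0, 0], "translation": [0, 0, 0], "claw": -1}]'

```text
clock: 6.35
ee_pos: [0.4572, 0.3555, 0.0646]
tool_rot: [0.994, -0.108, 0.0, -0.0]
wrist_force: [1.2, -2.9, 6.5]
width: 0.0155
finger_force: 22.9
```

send_rows --deltas '[{"twist": [0, 0, 0], "translation": [-1, 0, 0], "claw": -1}, {"twist": [0, 0, 0], "translation": [-1, 0, 0], "claw": -1}, {"twist": [0, 0, 0], "translation": [0, 0, 0], "claw": -1}, {"twist": [0, 0, 0], "translation": [0, 0, 0], "claw": -1}]'

```text
clock: 6.75
ee_pos: [0.4552, 0.356, 0.0646]
tool_rot: [0.994, -0.108, 0.0, -0.0]
wrist_force: [1.4, -2.5, 5.8]
width: 0.0154
finger_force: 22.9
```

send_rows --deltas '[{"twist": [0, 0, 0], "translation": [-1, 0, 0], "claw": -1}, {"twist": [0, 0, 0], "translation": [-1, 0, 0], "claw": -1}, {"twist": [0, 0, 0], "translation": [0, 0, 0], "claw": -1}, {"twist": [0, 0, 0], "translation": [0, 0, 0], "claw": -1}]'

```text
clock: 7.15
ee_pos: [0.454, 0.3563, 0.0646]
tool_rot: [0.994, -0.109, 0.001, -0.0]
wrist_force: [3.2, -3.3, 5.0]
width: 0.0154
finger_force: 22.7
```

send_rows --deltas '[{"twist": [0, 0, 0], "translation": [-1, 0, 0], "claw": -1}, {"twist": [0, 0, 0], "translation": [-1, 0, 0], "claw": -1}, {"twist": [0, 0, 0], "translation": [0, 0, 0], "claw": -1}, {"twist": [0, 0, 0], "translation": [0, 0, 0], "claw": -1}]'

```text
clock: 7.55
ee_pos: [0.4539, 0.3562, 0.0646]
tool_rot: [0.994, -0.109, 0.002, -0.001]
wrist_force: [9.8, -3.5, 0.6]
width: 0.0157
finger_force: 22.2
```

The fader is on its stop. I'll release it, lift, and measure the breaker geometry from the stored images.

send_rows --deltas '[{"twist": [0, 0, 0], "translation": [1, 0, 0], "claw": -0.3}, {"twist": [0, 0, 0], "translation": [0, 0, 0], "claw": -0.3}, {"twist": [0, 0, 0], "translation": [0, 0, 0], "claw": -0.3}, {"twist": [0, 0, 0], "translation": [0, 0, -20], "claw": -0.3}, {"twist": [0, 0, 0], "translation": [0, 0, -40], "claw": -0.3}]'

```text
clock: 8.05
ee_pos: [0.4492, 0.3555, 0.1221]
tool_rot: [0.994, -0.107, -0.002, 0.002]
wrist_force: [0.1, 1.3, 0.7]
width: 0.03
finger_force: 0.0
```

send_rows --deltas '[{"twist": [0, 0, 0], "translation": [0, 0, -45], "claw": -0.3}, {"twist": [0, 0, 0], "translation": [0, 0, -45], "claw": -0.3}, {"twist": [0, 0, 0], "translation": [-30, 0, -10], "claw": -0.3}, {"twist": [0, 0, 0], "translation": [-30, 0, 0], "claw": -0.3}, {"twist": [0, 0, 0], "translation": [0, 0, 0], "claw": -0.3}]'

```text
clock: 8.55
ee_pos: [0.3882, 0.3717, 0.225]
tool_rot: [0.994, -0.105, -0.001, -0.001]
wrist_force: [0.0, 0.4, 0.5]
width: 0.0297
finger_force: 0.0
```

```bash
cat > cap.py <<'E'
from h import *
def measure(name):
    c,s=wcap(); np.savez(name+".npz",**c); W=world(c); z=W[...,2]
    m=((z>.068)&(z<.09)&(c["z_map"]>0)&(np.abs(W[...,0]-.49)<.14)&(np.abs(W[...,1]-.25)<.13)).astype(np.uint8)
    nn,lb,st,ce=cv2.connectedComponentsWithStats(m)
    for i in range(1,nn):
        if 100<st[i,4]<3000:
            q=lb==i; d=W[q].mean(0)[:2]-[.4885,.263]; a=np.radians(-12.45)
            print("cap",ce[i].round(1),st[i],W[q].mean(0).round(4),"local x,y",(d@[[np.cos(a),-np.sin(a)],[np.sin(a),np.cos(a)]]).round(4),np.median(c["frame"][q],0))
    print(s["clock"],s["ee_pos"].round(4)); return c
E
python3 - <<'E'
from cap import *
c=measure("w2")
b=np.radians(-15.5)
for n in("top","side"):
    c=dict(np.load(n+".npz")); W=world(c); 
    X=np.array([np.cos(b),np.sin(b)]);Y=np.array([-np.sin(b),np.cos(b)])
    d=W[...,:2]-[.4785,-.2445]; lx=d@X; ly=d@Y; z=W[...,2]
    sel=(np.abs(lx)<.1)&(np.abs(ly)<.073)&(c["z_map"]>0)&(z>.05)
    h=z-np.tan(.2618)*lx   # height above slope ref
    k=sel&(np.abs(ly)>.055); print(n,"cover h",np.median(h[k]), np.polyfit(lx[k],z[k],1))
    face=sel&(np.abs(ly)<.048)&(np.abs(lx)<.06); print("face h",np.percentile(h[face],[10,50,70,90]))
    hi=sel&(h*np.cos(.2618)>np.median(h[face])*np.cos(.2618)+.018)
    for i in zip(lx[hi].round(4),ly[hi].round(4),z[hi].round(4)): print(i)
E
```

```text
cap [440.3  16.1] [ 416    0   52   38 1577] [0.5001 0.1751 0.0735] local x,y [ 0.0302 -0.0833] [198. 152.  92.]
cap [317.7  34.6] [308  19  21  33 573] [0.5083 0.2879 0.0753] local x,y [0.014  0.0286] [ 32.  77. 136.]
cap [376.3  40.5] [365  25  24  32 608] [0.4919 0.2349 0.075 ] local x,y [ 0.0094 -0.0267] [242.  220.5  38. ]
cap [257.4 109. ] [250  96  16  27 423] [0.4547 0.3566 0.0757] local x,y [-0.0531  0.0842] [244. 245. 241.]
8.55 [0.3882 0.3717 0.225 ]
top cover h 0.09568782763567912 [0.26307185 0.09576679]
face h [0.11129163 0.11475556 0.11616634 0.11884655]
(np.float64(0.0105), np.float64(0.0075), np.float64(0.1454))
(np.float64(0.0108), np.float64(0.0048), np.float64(0.1481))
(np.float64(0.0119), np.float64(0.0014), np.float64(0.1469))
(np.float64(0.0129), np.float64(-0.0019), np.float64(0.1461))
(np.float64(0.0071), np.float64(0.0068), np.float64(0.146))
(np.float64(0.0072), np.float64(0.0042), np.float64(0.1494))
(np.float64(0.0088), np.float64(0.0006), np.float64(0.1461))
(np.float64(0.0095), np.float64(-0.0025), np.float64(0.1468))
(np.float64(0.0104), np.float64(-0.0
[... 1884 characters left out ...]
at64(0.0074), np.float64(0.1419))
(np.float64(-0.0005), np.float64(0.01), np.float64(0.148))
(np.float64(0.0027), np.float64(0.0021), np.float64(0.1417))
(np.float64(0.0051), np.float64(-0.005), np.float64(0.1364))
(np.float64(0.0044), np.float64(0.0088), np.float64(0.1397))
(np.float64(0.0051), np.float64(0.0035), np.float64(0.1364))
(np.float64(0.002), np.float64(0.0022), np.float64(0.138))
(np.float64(0.0007), np.float64(-0.001), np.float64(0.1374))
(np.float64(-0.0001), np.float64(-0.0048), np.float64(0.136))
(np.float64(0.0032), np.float64(0.0094), np.float64(0.1366))
(np.float64(0.0007), np.float64(0.003), np.float64(0.1351))
(np.float64(-0.0033), np.float64(0.0112), np.float64(0.138))
```

The white cap sits at its stop and blue and yellow are unmoved. Now over to the breaker.

send_rows --deltas '[{"twist": [0, 0, 0], "translation": [12, 40, 0], "claw": -1}, {"twist": [0, 0, 0], "translation": [13, 44, 0], "claw": -1}, {"twist": [0, 0, 0], "translation": [13, 44, 0], "claw": -1}, {"twist": [0, 0, 0], "translation": [13, 44, 0], "claw": -1}, {"twist": [0, 0, 0], "translation": [13, 44, 0], "claw": -1}]'

```text
clock: 9.1
ee_pos: [0.4092, 0.1426, 0.224]
tool_rot: [0.994, -0.108, -0.0, 0.0]
wrist_force: [1.7, 0.5, 0.4]
width: 0.0001
finger_force: 0.0
```

send_rows --deltas '[{"twist": [0, 0, 0], "translation": [13, 44, 0], "claw": -1}, {"twist": [0, 0, 0], "translation": [13, 44, 0], "claw": -1}, {"twist": [0, 0, 0], "translation": [13, 44, 0], "claw": -1}, {"twist": [0, 0, 0], "translation": [13, 44, 0], "claw": -1}, {"twist": [0, 0, 0], "translation": [13, 44, 0], "claw": -1}]'

```text
clock: 9.6
ee_pos: [0.4251, -0.0865, 0.2242]
tool_rot: [0.994, -0.108, -0.0, 0.0]
wrist_force: [0.9, 0.0, -0.8]
width: 0.0002
finger_force: 0.0
```

send_rows --deltas '[{"twist": [0, 0, 0], "translation": [13, 44, 0], "claw": -1}, {"twist": [0, 0, 0], "translation": [13, 44, 0], "claw": -1}, {"twist": [0, 0, 0], "translation": [13, 44, 0], "claw": -1}, {"twist": [0, 0, 0], "translation": [13, 44, 0], "claw": -1}, {"twist": [0, 0, 0.054], "translation": [0, 0, 0], "claw": -1}]'

```text
clock: 10.1
ee_pos: [0.437, -0.2747, 0.2241]
tool_rot: [0.99, -0.139, -0.0, 0.002]
wrist_force: [0.2, -0.4, 0.0]
width: -0.0
finger_force: 0.0
```

send_rows --deltas '[{"twist": [0, 0.131, 0], "translation": [0, 0, 0], "claw": -1}, {"twist": [0, 0.131, 0], "translation": [0, 0, 0], "claw": -1}, {"twist": [0, 0, 0], "translation": [0, 0, 0], "claw": -1}, {"twist": [0, 0, 0], "translation": [0, 0, 0], "claw": -1}, {"twist": [0, 0, 0], "translation": [0, 0, 0], "claw": -1}]'

```text
clock: 10.6
ee_pos: [0.4393, -0.2676, 0.2248]
tool_rot: [0.982, -0.133, 0.129, 0.018]
wrist_force: [0.1, 1.1, -0.1]
width: 0.0002
finger_force: 0.0
```

Run:
```python
from h import *
rel([.4548,-.272,.119])
c,s=wcap(); np.savez("w3.npz",**c); save(c,"pics/w3.png",s=1.5); print(s["clock"])
```

```text
[ 0.4393 -0.2676  0.2248] [[0.931, -0.2667, 0.2493], [-0.2575, -0.9638, -0.0695], [0.2588, 0.0005, -0.9659]] delta [-1.180e+01  1.000e-01  1.064e+02]
10.6
```

View pics/w3.png

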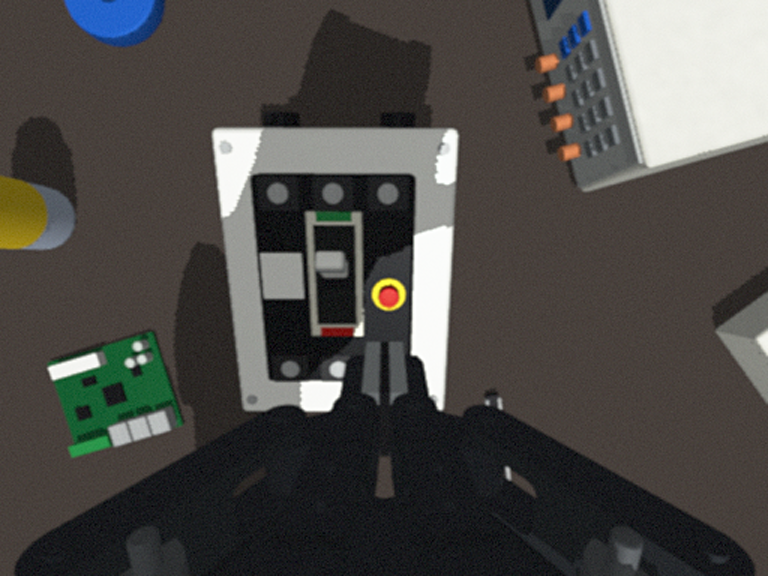

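The breaker is square in view: button at (388,295), raised lever at (331,262), fingers in line with the button's column. I'll get the points from depth.

Run:
```python
from h import *
c=dict(np.load("w3.npz")); W=world(c); z=W[...,2]; hsv=cv2.cvtColor(c["frame"],cv2.COLOR_RGB2HSV)
red=((hsv[...,0]<10)|(hsv[...,0]>170))&(hsv[...,1]>120)&(hsv[...,2]>90); red[:180]=0;red[212:]=0; red[:,:245]=0; red[:,275:]=0
v,u=np.nonzero(red); print("btn px",u.mean(),v.mean(),u.min(),u.max(),v.min(),v.max(),np.median(W[red],0))
n=np.array([-.249,.069,.966]); b=np.median(W[red],0)
rel(b)
X=np.array([.931,-.258,.2588]);Y=np.array([.267,.9636,0]); n=np.cross(X,Y)
d=W-b; U=d@X;V=d@Y;N=d@n
m=(c["z_map"]>0)&(abs(V-.034)<.014)&(abs(U-.02)<.05)&(N>.012)
print("lever",m.sum(),U[m].min(),U[m].max(),np.percentile(N[m],[50,95,100]),V[m].min(),V[m].max())
fr=(c["z_map"]>0)&(abs(V-.034)<.022)&(U>-.045)&(U<-.005); 
for a in np.arange(-.045,.06,.005):
    q=(c["z_map"]>0)&(abs(V-.034)<.012)&(abs(U-a)<.0025); print(a.round(3),np.percentile(N[q],[10,50,90]).round(4) if q.any() else None)
fc=(c["z_map"]>0)&(abs(V)<.012)&(abs(U)<.02)&(abs(V)+abs(U)>.014);print("face N",np.median(N[fc]))
```

```text
btn px 258.75735294117646 197.23529411764707 253 265 191 204 [ 0.45570879 -0.27449429  0.11941906]
[ 0.4395 -0.2675  0.2248] [[0.931, -0.2665, 0.2495], [-0.2573, -0.9638, -0.0695], [0.259, 0.0005, -0.9659]] delta [-10.4   2.3 106.3]
lever 9259 0.0010147084974580383 0.03319611258847102 [0.17698873 0.19470996 0.20490493] 0.020000368960589623 0.04799385261857995
-0.045 [-0.0083 -0.0074 -0.0066]
-0.04 [-0.0084 -0.0077 -0.0069]
-0.035 [-0.0085 -0.0077 -0.0068]
-0.03 [-0.0082 -0.0074 -0.0066]
-0.025 [-0.008  -0.0073 -0.0064]
-0.02 [-0.0078 -0.0071 -0.0064]
-0.015 [-0.0081 -0.0073 -0.0066]
-0.01 [-0.0081 -0.0073 -0.0065]
-0.005 [-0.0083 -0.0072 -0.0065]
-0.0 [-0.0075  0.1622  0.1787]
0.005 [0.1592 0.1674 0.1818]
0.01 [-0.0036  0.1771  0.1829]
0.015 [0.1616 0.1822 0.1917]
0.02 [0.1602 0.1795 0.1944]
0.025 [0.1544 0.1694 0.1847]
0.03 [-0.008  -0.0061  0.0224]
0.035 [-0.0082 -0.0074  0.019 ]
0.04 [-0.0083 -0.0075 -0.0065]
0.045 [-0.0083 -0.0075 -0.0067]
0.05 [-0.0083 -0.0075 -0.0068]
0.055 [-0.0085 -0.0076 -0.0069]
face N 0.12423528530391204
```

send_rows --deltas '[{"twist": [0, 0, 0], "translation": [-10.5, 1.5, 0], "claw": -1}, {"twist": [0, 0, 0], "translation": [0, 0, 40], "claw": -1}, {"twist": [0, 0, 0], "translation": [0, 0, 40], "claw": -1}, {"twist": [0, 0, 0], "translation": [0, 0, 10], "claw": -1}, {"twist": [0, 0, 0], "translation": [0, 0, 0], "claw": -1}]'

```text
clock: 11.15
ee_pos: [0.4496, -0.2715, 0.1333]
tool_rot: [0.983, -0.134, 0.128, 0.017]
wrist_force: [0.4, 0.3, -0.2]
width: -0.0
finger_force: 0.0
```

send_rows --deltas '[{"twist": [0, 0, 0], "translation": [0, 0, 0], "claw": -1}, {"twist": [0, 0, 0], "translation": [0, 0, 5], "claw": -1}, {"twist": [0, 0, 0], "translation": [0, 0, 5], "claw": -1}, {"twist": [0, 0, 0], "translation": [0, 0, 0], "claw": -1}, {"twist": [0, 0, 0], "translation": [0, 0, 0], "claw": -1}]'

```text
clock: 11.65
ee_pos: [0.453, -0.2727, 0.1252]
tool_rot: [0.982, -0.134, 0.13, 0.018]
wrist_force: [0.1, 0.0, 0.6]
width: 0.0001
finger_force: 0.0
```

Run:
```python
from h import *
rel([.4553,-.2733,.1192])
```

```text
[ 0.453  -0.2727  0.1252] [[0.9307, -0.267, 0.2498], [-0.2579, -0.9637, -0.0692], [0.2593, -0.0, -0.9658]] delta [0.7 0.  6.4]
```

send_rows --deltas '[{"twist": [0, 0, 0], "translation": [0, 0, 4], "claw": -1}, {"twist": [0, 0, 0], "translation": [0, 0, 2], "claw": -1}, {"twist": [0, 0, 0], "translation": [0, 0, 2], "claw": -1}, {"twist": [0, 0, 0], "translation": [0, 0, 2], "claw": -1}, {"twist": [0, 0, 0], "translation": [0, 0, 0], "claw": -1}]'

```text
clock: 12.15
ee_pos: [0.4556, -0.2734, 0.1153]
tool_rot: [0.982, -0.134, 0.129, 0.018]
wrist_force: [-1.5, 0.3, 4.3]
width: -0.0001
finger_force: 2.1
```

send_rows --deltas '[{"twist": [0, 0, 0], "translation": [0, 0, 0.5], "claw": -1}, {"twist": [0, 0, 0], "translation": [0, 0, 0], "claw": -1}]'

```text
clock: 12.35
ee_pos: [0.4557, -0.2735, 0.115]
tool_rot: [0.982, -0.134, 0.13, 0.018]
wrist_force: [-1.3, 0.5, 4.7]
width: -0.0002
finger_force: 2.1
```

Run:
```python
from h import *
a=dict(np.load("side.npz")); c=cap("side")
A=cv2.resize(a["frame"][155:215,285:365,::-1],None,fx=5,fy=5); B=cv2.resize(c["frame"][155:215,285:365,::-1],None,fx=5,fy=5)
cv2.imwrite("pics/s2.png",np.hstack([A,B]))
```

```text
(no output)
```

View pics/s2.png

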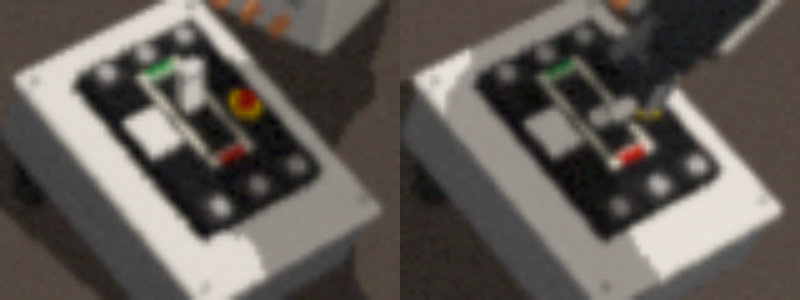

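The left panel (before) shows the lever up at (190,80). The right panel (now) shows it dropped at (612,110). I'll retract and go below it on the slope.

send_rows --deltas '[{"twist": [0, 0, 0], "translation": [0, 0, -20], "claw": -1}, {"twist": [0, 0, 0], "translation": [0, 0, -35], "claw": -1}, {"twist": [0, 0, 0], "translation": [-25, 0, 0], "claw": -1}, {"twist": [0, 0, 0], "translation": [-15, -34, 0], "claw": -1}, {"twist": [0, 0, 0], "translation": [0, 0, 0], "claw": -1}]'

```text
clock: 12.9
ee_pos: [0.4118, -0.2227, 0.1566]
tool_rot: [0.983, -0.132, 0.128, 0.016]
wrist_force: [0.7, 0.3, -0.9]
width: 0.0001
finger_force: 0.0
```

send_rows --deltas '[{"twist": [0, 0, 0], "translation": [0, 0, 0], "claw": -1}, {"twist": [0, 0, 0], "translation": [0, 0, 20], "claw": -1}, {"twist": [0, 0, 0], "translation": [0, 0, 15], "claw": -1}, {"twist": [0, 0, 0], "translation": [0, 0, 0], "claw": -1}, {"twist": [0, 0, 0], "translation": [0, 0, 0], "claw": -1}]'

```text
clock: 13.4
ee_pos: [0.4224, -0.2295, 0.1238]
tool_rot: [0.982, -0.134, 0.129, 0.018]
wrist_force: [0.5, 0.0, 1.5]
width: -0.0002
finger_force: 0.0
```

Run:
```python
from h import *
X=np.array([.931,-.258,.2588]);Y=np.array([.267,.9636,0]); n=np.cross(X,Y)
B=np.array([.4555,-.2735,.1195])
rel(B-.033*X+.034*Y+.004*n)
```

```text
[ 0.4224 -0.2295  0.1238] [[0.9308, -0.2678, 0.2487], [-0.2586, -0.9635, -0.0693], [0.2582, 0.0002, -0.9661]] delta [ 8.  -0.5 11.4]
```

send_rows --deltas '[{"twist": [0, 0, 0], "translation": [0, 0, 11], "claw": -1}, {"twist": [0, 0, 0], "translation": [0, 0, 0], "claw": -1}, {"twist": [0, 0, 0], "translation": [12, 0, 0], "claw": -1}, {"twist": [0, 0, 0], "translation": [12, 0, 0], "claw": -1}, {"twist": [0, 0, 0], "translation": [0, 0, 0], "claw": -1}]'

```text
clock: 13.9
ee_pos: [0.4502, -0.2366, 0.1205]
tool_rot: [0.982, -0.133, 0.131, 0.018]
wrist_force: [-0.5, 0.2, 0.5]
width: -0.0001
finger_force: 0.4
```

send_rows --deltas '[{"twist": [0, 0, 0], "translation": [6, 0, 0], "claw": -1}, {"twist": [0, 0, 0], "translation": [6, 0, 0], "claw": -1}, {"twist": [0, 0, 0], "translation": [4, 0, 0], "claw": -1}, {"twist": [0, 0, 0], "translation": [3, 0, 0], "claw": -1}, {"twist": [0, 0, 0], "translation": [0, 0, 0], "claw": -1}]'

```text
clock: 14.4
ee_pos: [0.4648, -0.2406, 0.1241]
tool_rot: [0.982, -0.134, 0.129, 0.017]
wrist_force: [-2.4, 0.5, 0.5]
width: -0.0001
finger_force: 1.4
```

Run:
```python
from h import *
X=np.array([.931,-.258,.2588]);Y=np.array([.267,.9636,0]); n=np.cross(X,Y)
B=np.array([.4555,-.2735,.1195])
rel(B+.0084*X+.034*Y+.004*n)
```

```text
[ 0.4648 -0.2406  0.1241] [[0.9311, -0.2671, 0.2484], [-0.2581, -0.9637, -0.0687], [0.2577, -0.0002, -0.9662]] delta [7.  0.2 0.3]
```

send_rows --deltas '[{"twist": [0, 0, 0], "translation": [2, 0, 0], "claw": -1}, {"twist": [0, 0, 0], "translation": [2, 0, 0], "claw": -1}, {"twist": [0, 0, 0], "translation": [2, 0, 0], "claw": -1}, {"twist": [0, 0, 0], "translation": [0, 0, 0], "claw": -1}, {"twist": [0, 0, 0], "translation": [0, 0, 0], "claw": -1}]'

```text
clock: 14.9
ee_pos: [0.4712, -0.2424, 0.1261]
tool_rot: [0.982, -0.134, 0.13, 0.018]
wrist_force: [-0.9, 0.6, 0.1]
width: 0.0001
finger_force: 1.0
```

send_rows --deltas '[{"twist": [0, 0, 0], "translation": [1, 0, 0], "claw": -1}, {"twist": [0, 0, 0], "translation": [1, 0, 0], "claw": -1}, {"twist": [0, 0, 0], "translation": [0, 0, 0], "claw": -1}, {"twist": [0, 0, 0], "translation": [0, 0, 0], "claw": -1}]'

```text
clock: 15.3
ee_pos: [0.4728, -0.2428, 0.1264]
tool_rot: [0.982, -0.134, 0.129, 0.018]
wrist_force: [-2.2, 0.6, -1.1]
width: -0.0001
finger_force: 0.9
```

send_rows --deltas '[{"twist": [0, 0, 0], "translation": [1, 0, 0], "claw": -1}, {"twist": [0, 0, 0], "translation": [1, 0, 0], "claw": -1}, {"twist": [0, 0, 0], "translation": [0, 0, 0], "claw": -1}, {"twist": [0, 0, 0], "translation": [0, 0, 0], "claw": -1}]'

```text
clock: 15.7
ee_pos: [0.473, -0.2429, 0.1263]
tool_rot: [0.983, -0.134, 0.128, 0.017]
wrist_force: [-7.1, 2.1, 3.1]
width: 0.0001
finger_force: 4.2
```

send_rows --deltas '[{"twist": [0, 0, 0], "translation": [1, 0, 0], "claw": -1}, {"twist": [0, 0, 0], "translation": [1, 0, 0], "claw": -1}, {"twist": [0, 0, 0], "translation": [0, 0, 0], "claw": -1}, {"twist": [0, 0, 0], "translation": [0, 0, 0], "claw": -1}]'

```text
clock: 16.1
ee_pos: [0.4732, -0.2429, 0.1262]
tool_rot: [0.983, -0.134, 0.127, 0.017]
wrist_force: [-13.1, 3.0, 7.2]
width: -0.0001
finger_force: 7.8
```

The lever is against its stop. I'll back off and check that it stays latched.

send_rows --deltas '[{"twist": [0, 0, 0], "translation": [-12, 0, 0], "claw": -1}, {"twist": [0, 0, 0], "translation": [-25, 0, 0], "claw": -1}, {"twist": [0, 0, 0], "translation": [-15, 0, -30], "claw": -1}, {"twist": [0, 0, 0], "translation": [0, 0, -40], "claw": -1}, {"twist": [0, 0, 0], "translation": [0, 0, -35], "claw": -1}]'

```text
clock: 16.6
ee_pos: [0.4013, -0.2234, 0.2169]
tool_rot: [0.982, -0.134, 0.13, 0.018]
wrist_force: [1.2, 0.4, 1.0]
width: 0.0001
finger_force: 0.0
```

Run:
```python
from h import *
rel([.47,.36,.225])
a=dict(np.load("side.npz")); c=cap("side")
A=cv2.resize(a["frame"][155:215,285:365,::-1],None,fx=5,fy=5); B=cv2.resize(c["frame"][155:215,285:365,::-1],None,fx=5,fy=5)
cv2.imwrite("pics/s3.png",np.hstack([A,B]))
```

```text
[ 0.4013 -0.2234  0.2169] [[0.9304, -0.2676, 0.2506], [-0.2583, -0.9635, -0.07], [0.2602, 0.0004, -0.9656]] delta [ -84.6 -580.5  -31.5]
```

View pics/s3.png

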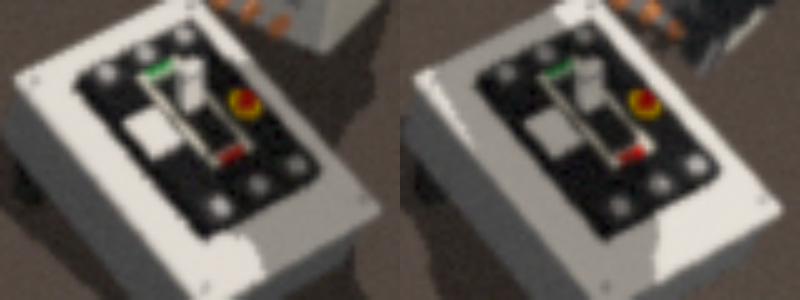

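The right panel matches the starting state, lever up at (590,80) and button out. Back to the white fader.

send_rows --deltas '[{"twist": [0, -0.131, 0], "translation": [0, 0, 0], "claw": -1}, {"twist": [0, -0.131, 0], "translation": [0, 0, 0], "claw": -0.3}, {"twist": [0, 0, -0.054], "translation": [0, 0, 0], "claw": -0.3}, {"twist": [0, 0, 0], "translation": [-5.6, -40, 0], "claw": -0.3}, {"twist": [0, 0, 0], "translation": [-5.6, -44, 0], "claw": -0.3}]'

```text
clock: 17.15
ee_pos: [0.4098, -0.139, 0.2154]
tool_rot: [0.994, -0.11, 0.001, 0.0]
wrist_force: [0.2, 0.9, 0.2]
width: 0.03
finger_force: 0.0
```

send_rows --deltas '[{"twist": [0, 0, 0], "translation": [-5.6, -44, 0], "claw": -0.3}, {"twist": [0, 0, 0], "translation": [-5.6, -44, 0], "claw": -0.3}, {"twist": [0, 0, 0], "translation": [-5.6, -44, 0], "claw": -0.3}, {"twist": [0, 0, 0], "translation": [-5.6, -44, 0], "claw": -0.3}, {"twist": [0, 0, 0], "translation": [-5.6, -44, 0], "claw": -0.3}]'

```text
clock: 17.65
ee_pos: [0.4293, 0.0843, 0.2158]
tool_rot: [0.994, -0.108, 0.001, -0.001]
wrist_force: [1.0, -0.7, 0.3]
width: 0.0302
finger_force: 0.0
```

send_rows --deltas '[{"twist": [0, 0, 0], "translation": [-5.6, -44, 0], "claw": -0.3}, {"twist": [0, 0, 0], "translation": [-5.6, -44, 0], "claw": -0.3}, {"twist": [0, 0, 0], "translation": [-5.6, -44, 0], "claw": -0.3}, {"twist": [0, 0, 0], "translation": [-5.6, -44, 0], "claw": -0.3}, {"twist": [0, 0, 0], "translation": [-5.6, -44, 0], "claw": -0.3}]'

```text
clock: 18.15
ee_pos: [0.449, 0.3054, 0.2156]
tool_rot: [0.994, -0.108, 0.001, -0.001]
wrist_force: [1.6, 0.2, 0.9]
width: 0.0296
finger_force: 0.0
```

send_rows --deltas '[{"twist": [0, 0, 0], "translation": [0, 0, 0], "claw": -0.3}, {"twist": [0, 0, 0], "translation": [0, 0, 0], "claw": -0.3}, {"twist": [0, 0, 0], "translation": [0, 0, 0], "claw": -0.3}, {"twist": [0, 0, 0], "translation": [0, 0, 0], "claw": -0.3}]'

```text
clock: 18.55
ee_pos: [0.4491, 0.3016, 0.2155]
tool_rot: [0.994, -0.109, 0.0, 0.0]
wrist_force: [0.1, -0.2, 0.1]
width: 0.0298
finger_force: 0.0
```

Run:
```python
from cap import *
rel([.4539,.3563,.0635]); measure("w4")
```

```text
[0.4491 0.3016 0.2155] [[0.9763, -0.2165, 0.0005], [-0.2165, -0.9763, -0.0002], [0.0005, 0.0001, -1.0]] delta [ -7.2 -54.4 152. ]
cap [373.9  93.7] [ 350   70   48   48 1749] [0.5055 0.1734 0.0738] local x,y [ 0.036  -0.0838] [208. 159.  89.]
cap [257.5 117. ] [250 104  16  27 430] [0.5087 0.2873 0.0757] local x,y [0.0145 0.0281] [ 52. 116. 222.]
cap [313.6 121.8] [305 109  19  27 460] [0.4922 0.2343 0.0754] local x,y [ 0.0098 -0.0272] [249. 232.  47.]
cap [204.5 182.8] [196 170  17  26 395] [0.4551 0.3562 0.0756] local x,y [-0.0527  0.0838] [248. 249. 246.]
18.55 [0.4491 0.3016 0.2155]
```

send_rows --deltas '[{"twist": [0, 0, 0], "translation": [-3.5, -27, 0], "claw": -0.3}, {"twist": [0, 0, 0], "translation": [-3.5, -27, 0], "claw": -0.3}, {"twist": [0, 0, 0], "translation": [0, 0, 40], "claw": -0.3}, {"twist": [0, 0, 0], "translation": [0, 0, 40], "claw": -0.3}, {"twist": [0, 0, 0], "translation": [0, 0, 30], "claw": -0.3}]'

```text
clock: 19.1
ee_pos: [0.4532, 0.3561, 0.1036]
tool_rot: [0.994, -0.108, -0.0, 0.0]
wrist_force: [0.0, -0.2, 0.6]
width: 0.0301
finger_force: 0.0
```

send_rows --deltas '[{"twist": [0, 0, 0], "translation": [0, 0, 0], "claw": -0.3}, {"twist": [0, 0, 0], "translation": [0, 0, 0], "claw": -0.3}, {"twist": [0, 0, 0], "translation": [0, 0, 0], "claw": -0.3}, {"twist": [0, 0, 0], "translation": [0, 0, 0], "claw": -0.3}]'

```text
clock: 19.5
ee_pos: [0.4544, 0.358, 0.1074]
tool_rot: [0.994, -0.108, 0.001, -0.001]
wrist_force: [0.2, -0.1, 0.4]
width: 0.0298
finger_force: 0.0
```

Run:
```python
from h import *
rel([.4545,.3563,.0635])
a=np.radians(-12.45)
for n in("w1","w2","w4","side","top"):
    c=dict(np.load(n+".npz")); f=c["frame"].astype(float); W=world(c)
    sc=f[...,0]-f[...,1:].max(-1); t=np.array([.530,.3205])
    z=.0562; v,u=np.mgrid[:384,:512]
    K=c["camera_matrix"]; d=np.stack([(u-K[0,2])/K[0,0],(v-K[1,2])/K[1,1],np.ones_like(u)],-1)@c["R"]; o=-c["R"].T@c["t"]
    P=o+d*((z-o[2])/d[...,2])[...,None]; D=P[...,:2]-[.4885,.263]
    lx=D@[np.cos(a),np.sin(a)]; ly=D@[-np.sin(a),np.cos(a)]
    m=(abs(lx-.027)<.012)&(ly>.052)&(ly<.075)
    w=np.where(m,np.clip(sc-30,0,None),0); print(n,(w>0).sum(),"centroid local",(w*lx).sum()/w.sum(),(w*ly).sum()/w.sum(),"tip ly",ly[w>10].max(),"lx range",lx[w>10].min(),lx[w>10].max())
```

```text
[0.4544 0.358  0.1074] [[0.9766, -0.215, 0.0025], [-0.215, -0.9766, 0.0022], [0.002, -0.0027, -1.0]] delta [ 0.3  1.7 43.9]
w1 98 centroid local 0.02706495752363296 0.0641433288091107 tip ly 0.07205439339632284 lx range 0.022022294583983477 0.031599103150756244
w2 120 centroid local 0.027462363033579608 0.06520848654299054 tip ly 0.07246413975668056 lx range 0.02328874923818142 0.03195879005899134
w4 114 centroid local 0.026966311682314215 0.06552502800850168 tip ly 0.07290075095871076 lx range 0.022485686394403955 0.031376194329602834
side 18 centroid local 0.02721643478193421 0.06657113983823927 tip ly 0.07244605446378972 lx range 0.021815088832322558 0.03149489201558967
top 14 centroid local 0.02641399137072549 0.06680821698959537 tip ly 0.07370056069055454 lx range 0.023295681281618165 0.029848113711074757
```

send_rows --deltas '[{"twist": [0, 0, 0], "translation": [0, 1.5, 0], "claw": -0.3}, {"twist": [0, 0, 0], "translation": [0, 0, 20], "claw": -0.3}, {"twist": [0, 0, 0], "translation": [0, 0, 12], "claw": -0.3}, {"twist": [0, 0, 0], "translation": [0, 0, 0], "claw": -0.3}, {"twist": [0, 0, 0], "translation": [0, 0, 0], "claw": -0.3}]'

```text
clock: 20.0
ee_pos: [0.453, 0.3558, 0.0735]
tool_rot: [0.994, -0.108, -0.0, 0.0]
wrist_force: [-0.5, 0.2, -0.0]
width: 0.0297
finger_force: 0.0
```

Run:
```python
from h import *
rel([.4545,.3563,.0640])
```

```text
[0.453  0.3558 0.0735] [[0.9767, -0.2146, -0.0003], [-0.2146, -0.9767, -0.0003], [-0.0002, 0.0004, -1.0]] delta [ 1.3 -0.8  9.5]
```

send_rows --deltas '[{"twist": [0, 0, 0], "translation": [1, -0.5, 9], "claw": -0.3}, {"twist": [0, 0, 0], "translation": [0, 0, 0], "claw": -0.3}, {"twist": [0, 0, 0], "translation": [0, 0, 0], "claw": -0.3}, {"twist": [0, 0, 0], "translation": [0, 0, 0], "claw": -1}, {"twist": [0, 0, 0], "translation": [0, 0, 0], "claw": -1}]' --squeeze 20

```text
clock: 20.5
ee_pos: [0.4542, 0.3561, 0.0646]
tool_rot: [0.994, -0.108, 0.0, -0.0]
wrist_force: [-0.7, -1.3, 0.5]
width: 0.0153
finger_force: 22.6
```

send_rows --deltas '[{"twist": [0, 0, 0], "translation": [0, 0, 0], "claw": -1}, {"twist": [0, 0, 0], "translation": [0, 0, 0], "claw": -1}, {"twist": [0, 0, 0], "translation": [0, 0, 0], "claw": -1}]'

```text
clock: 20.8
ee_pos: [0.4542, 0.3561, 0.0646]
tool_rot: [0.994, -0.108, 0.0, -0.0]
wrist_force: [-0.4, -1.2, 4.0]
width: 0.0152
finger_force: 22.9
```

send_rows --deltas '[{"twist": [0, 0, 0], "translation": [10, 0, 0], "claw": -1}, {"twist": [0, 0, 0], "translation": [20, 0, 0], "claw": -1}, {"twist": [0, 0, 0], "translation": [20, 0, 0], "claw": -1}, {"twist": [0, 0, 0], "translation": [20, 0, 0], "claw": -1}, {"twist": [0, 0, 0], "translation": [7, 0, 0], "claw": -1}]'

```text
clock: 21.3
ee_pos: [0.5314, 0.3388, 0.0646]
tool_rot: [0.994, -0.109, 0.001, -0.0]
wrist_force: [-2.1, -1.8, 8.2]
width: 0.0153
finger_force: 23.5
```

send_rows --deltas '[{"twist": [0, 0, 0], "translation": [3, 0, 0], "claw": -1}, {"twist": [0, 0, 0], "translation": [0, 0, 0], "claw": -1}, {"twist": [0, 0, 0], "translation": [0, 0, 0], "claw": -1}, {"twist": [0, 0, 0], "translation": [0, 0, 0], "claw": -1}]'

```text
clock: 21.7
ee_pos: [0.5326, 0.3385, 0.0646]
tool_rot: [0.994, -0.108, 0.0, 0.0]
wrist_force: [1.5, -3.7, 5.7]
width: 0.0153
finger_force: 23.2
```

Run:
```python
from h import *
rel([.5327,.3388,.0646])
```

```text
[0.5326 0.3385 0.0646] [[0.9766, -0.2148, 0.0007], [-0.2148, -0.9766, -0.0004], [0.0008, 0.0002, -1.0]] delta [ 0.  -0.3  0. ]
```

Now I'll release, lift, back off and look.

send_rows --deltas '[{"twist": [0, 0, 0], "translation": [0, 0, 0], "claw": -0.3}, {"twist": [0, 0, 0], "translation": [0, 0, 0], "claw": -0.3}, {"twist": [0, 0, 0], "translation": [0, 0, 0], "claw": -0.3}, {"twist": [0, 0, 0], "translation": [0, 0, -20], "claw": -0.3}, {"twist": [0, 0, 0], "translation": [0, 0, -40], "claw": -0.3}]'

```text
clock: 22.2
ee_pos: [0.5301, 0.3377, 0.1218]
tool_rot: [0.994, -0.108, -0.003, 0.002]
wrist_force: [1.5, -0.2, 0.5]
width: 0.0298
finger_force: 0.0
```

send_rows --deltas '[{"twist": [0, 0, 0], "translation": [0, 0, -45], "claw": -0.3}, {"twist": [0, 0, 0], "translation": [-40, 0, -15], "claw": -0.3}, {"twist": [0, 0, 0], "translation": [-30, 0, 0], "claw": -0.3}, {"twist": [0, 0, 0], "translation": [0, 0, 0], "claw": -0.3}, {"twist": [0, 0, 0], "translation": [0, 0, 0], "claw": -0.3}]'

```text
clock: 22.7
ee_pos: [0.4633, 0.3543, 0.1845]
tool_rot: [0.994, -0.107, 0.0, -0.0]
wrist_force: [0.5, -0.1, -0.5]
width: 0.0296
finger_force: 0.0
```

send_rows --deltas '[{"twist": [0, 0, 0], "translation": [0, 0, 0], "claw": -0.3}, {"twist": [0, 0, 0], "translation": [0, 0, 0], "claw": -0.3}, {"twist": [0, 0, 0], "translation": [0, 0, 0], "claw": -0.3}]'

```text
clock: 23.0
ee_pos: [0.4646, 0.3534, 0.1839]
tool_rot: [0.994, -0.109, -0.0, 0.0]
wrist_force: [-0.4, -0.2, 0.5]
width: 0.0296
finger_force: 0.0
```

Run:
```python
from cap import *
c=measure("w5"); save(c,"pics/w5.png",(160,80,340,215),4)
```

```text
cap [450.4  97.6] [ 422   72   57   52 2258] [0.5059 0.1738 0.0737] local x,y [ 0.0362 -0.0834] [253. 228. 126.]
cap [255.5 109. ] [247  94  18  31 554] [0.5329 0.3391 0.0757] local x,y [0.0269 0.0838] [255. 255. 255.]
cap [318.5 123.3] [308 109  22  30 579] [0.5091 0.2878 0.0754] local x,y [0.0148 0.0287] [ 75. 172. 255.]
cap [380.8 128.8] [369 114  25  31 633] [0.4926 0.2348 0.0751] local x,y [ 0.0101 -0.0266] [255. 255.  67.]
23.0 [0.4646 0.3534 0.1839]
```

View pics/w5.png

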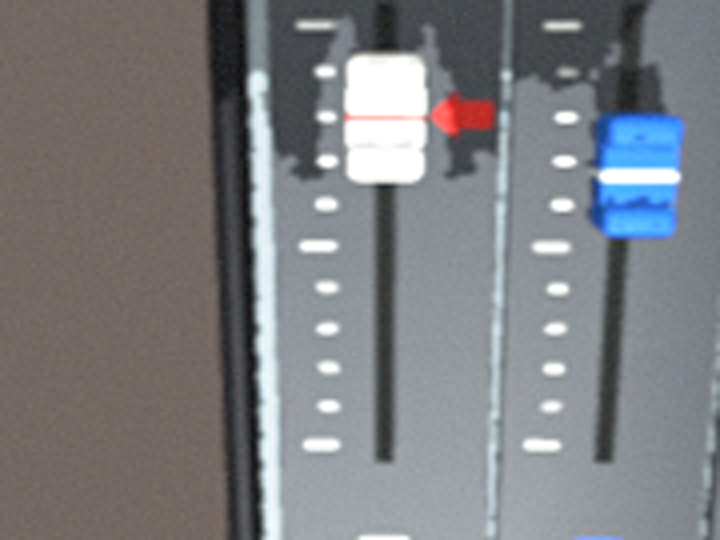

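The index line (385,117) and the arrow tip (432,117) are level in the crop. A quick parallax check with the calibration before handing in.

Run:
```python
from h import *
c=dict(np.load("w5.npz")); f=c["frame"].astype(float); a=np.radians(-12.45); X=[np.cos(a),np.sin(a)]
l=lambda p:(p[:2]-[.4885,.263])@X
for z in (.076,.078): print("line",z,l(onplane(c,(160+385/4-.4,80+117/4-.4),z)))
print("tip",l(onplane(c,(160+434/4-.4,80+116.5/4-.4),.0562)))
```

```text
line 0.076 0.02709702906866459
line 0.078 0.02715962817816095
tip 0.0265909245545402
```

Level within about 0.5 mm, with the arm clear. Handing in.

```bash
python3 -c "
from bench import order; print(order.finish_job())"
```

```text
the job is handed in; nothing more can be done
None
```

I ran the breaker test in the required order and handed the job in at about 23 s of the 66 s: the lever is latched up, the white fader is level with the arrow to about 0.5 mm by camera, and I saw no movement of the blue or yellow faders.

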